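# Brake check on a knee walker

## Task

Check both hand brakes of the knee walker parked at the far side of the table without gripping anything: press the brake lever on your left from its front with the outside of the fingers, in towards the bar until it comes up firm short of the grip, keep it there for a good second and let it spring back fully; then do the same with the lever on your right. Do not touch the bar or its grips, do not reach behind a lever or pinch it, do not shove the handlebar round, and leave the bottles and dressings on the table as they stand. Finish with the hand clear of everything.

Things in the scene. Friction and masses are not known exactly. Their poses are not given: they have to be found in the camera images.
- walker: Blue knee walker (a wheeled walking aid for an injured foot) standing fast on the floor (750 mm below the table top) beyond the table's far edge, which lies at x = 0.52; its front wheels are under the table. Origin on the floor under the upright steering axis; -x is its forward direction, towards the robot.
- handlebar (a joint): Turn of the handlebar about the upright steering axis relative to the walker, anticlockwise from above positive, 0 = straight ahead. Stiff: it stays where it is, and gives way only to some 30 N or more pushed at a lever.
- bar: Level handlebar with its two black rubber grips and lever brackets; turns with the steering. Origin on the steering axis, on the axis of the bar, 170 mm above the table; y along the bar to the robot's left, -x forward (towards the robot). 420 mm long; grips 31 mm thick, from 92 to 210 mm from the middle. Nothing on it rises over 22 mm above its axis.
- bar_left_end (a point): Outer end of the bar on the robot's left, on the bar's axis.
- bar_right_end (a point): Outer end of the bar on the robot's right, on the bar's axis.
- lever_left_pad (a point): Point on the front (robot's) side of the bright brake lever at the robot's left (+y), mid-height on its 16 mm tall blade, which runs along the bar from 42 mm inward to 26 mm outward of it. 79 mm in front of the bar's axis. At rest +x points level, square to the bar (the way to press), y to the robot's left, z up; turns with the lever. Upright pivot 75 mm inward, 43 mm behind. Goes 33 mm to the stop.
- lever_right_pad (a point): Point on the front (robot's) side of the bright brake lever at the robot's right (-y), mid-height on its 16 mm tall blade, which runs along the bar from 42 mm inward to 26 mm outward of it. 79 mm in front of the bar's axis. At rest +x points level, square to the bar (the way to press), y to the robot's left, z up; turns with the lever. Upright pivot 75 mm inward, 43 mm behind. Goes 26 mm to the stop.
- lever_left (a joint): Turn of the left brake lever about its pivot: 0 at rest (spring return), growing as it is pressed towards the bar, up to its firm stop at 0.4 rad, where it stands some 20 mm short of the grip. Pressed squarely at the pad point it starts at 2 N and reaches the stop at about 7 N, where it goes rigid; fingers pushed straight rub along it, as the pad point also goes 10 mm outward along the bar.
- lever_right (a joint): Turn of the right brake lever about its pivot: 0 at rest (spring return), growing as it is pressed towards the bar, up to its firm stop at 0.32 rad, where it stands some 25 mm short of the grip. Pressed squarely at the pad point it starts at 2 N and reaches the stop at about 7 N, where it goes rigid; fingers pushed straight rub along it, as the pad point also goes 9 mm outward along the bar.
- spray_bottle: Loose bystander: white trigger spray bottle with a green head and green band, 62 mm wide, 178 mm tall, standing on the table near the walker's middle. Origin at the centre of its foot.
- pill_bottle: Loose bystander: white pill jar with red cap, 52 mm wide, 85 mm tall. Origin at the centre of its foot.
- amber_bottle: Loose bystander: amber medicine bottle with white cap, 50 mm wide, 105 mm tall. Origin at the centre of its foot.
- wrap_roll: Loose bystander: red roll of bandage on end, 62 mm wide, 75 mm tall. Origin at the centre of its foot.
- tape_roll: Loose bystander: white tape roll lying flat, 72 mm wide, 25 mm tall. Origin at the centre of its underside.
- basin: Loose bystander: blue plastic bowl, 170 mm wide, 55 mm tall. Origin at the centre of its underside.
- dressing_box: Loose bystander: white and green box of dressings, 75 x 130 x 50 mm. Origin at the centre of its underside.

How it is judged:
By the outcome, as a careful person would: the job done as asked, in the order asked, and still so for the second after the job is handed in, with the robot touching nothing.
It also fails if it takes over 64 s, if anything falls off the work surface, if the arm or the gripper's body presses on something with over 40 N, if the wrist force passes 120 N, or if a joint passes its speed limit or range.

## Robot

A 6-joint arm with a two-finger parallel gripper is mounted at the origin on the work surface. World frame = base frame: x ahead of the robot, y to its left, z up, the work surface at z = 0. Lengths are in m, angles in rad, forces in N, time in s.
With the tool pointing down it reaches from about 0.25 to 0.775 m from the base axis. Payload 4 kg.
Tool frame: the origin (TCP) lies at the very end of the fingers, on their centre line; the grasp point (between the pads) lies 19 mm behind it; z points along the fingers, y is the line along which they close (so a half turn about z gives the same grasp; the last joint's range is limited). The gripper opens to 85 mm and grips with 20 to 120 N. Pads are 22 mm wide; open, the fingers measure 114 mm over their backs; the gripper's body (76 mm by 85 mm) begins 54 mm behind the grasp point. The pads swing forward as they close: fully open they stand 13 mm farther back than shut.
Start: joints at [-1.358, 0.087, 1.371, -0, 1.684, -0.103], TCP at [0.171, -0.523, 0.231] pointing down, gripper open.
Joint ranges: [-3.1, 3.1], [-0.76, 2.03], [0.27, 2.55], [-1.08, 4.22], [0.17, 2.65], [-2.57, 2.57]. Speed limits (rad/s): [2.79, 2.79, 3.14, 3.14, 3.14, 3.14].

## Interface

Orientations are given as a unit quaternion [x, y, z, w].
In Python, from bench import env gives the robot as it stands. The module is installed in compiled form; this text tells all that it offers.
- The arm moves only by the tool step_arm, never from a script. Its argument "moves" is a list of rows, each a list of 5 numbers: the opening, from 0 (shut) to 1 (fully open), then the shift along the tool's x, y, z each as a share of 5 cm, from -1 to 1, then the turn about the tool's z as a share of 180 degrees, from -1 to 1. In form: [[fingers, x, y, z, yaw], ...]. A call has 1 to 8 rows; each row shifts and turns the commanded pose from where the row before left it, along the tool's axes as they then stand; what a row does not reach is not made up. A row lasts 1/8 s, in which the tool goes at most 62.5 mm and 10.7 degrees, less where a joint would pass 70% of its speed; a pose out of reach is approached as far as the arm can. A call with a number of a shift or a turn outside -1 to 1 is refused whole. A call with a gripper value outside its range is refused whole. The fingers move at their own pace and stop on an object; "newtons" is the grip in N (left out, the last holds). Time passes only in rows, so rows that do not move let the fingers close. It gives the time, the measured TCP pose, the force, the opening and the grip force at its end, in the units of the state.
- env.read_state(): the state, without advancing time (a new reading comes with each control period).
- env.capture(name): name is "scene" or "top" or "wrist"; returns a dict with "color" (480x640x3 uint8, red, green, blue), "K" (3x3 intrinsics, pixels), "position" and "orientation" of the camera in the world; the wrist camera has in their place "tool_from_camera" (4x4, takes a point from camera to tool coordinates, whose origin is the TCP and whose axes are the flange's). Camera axes: x right, y up, looking along -z (the intrinsics and any distortion apply to the point x, -y, -z); pixel columns grow to the right and rows downward; lengths in m; the calibration is good to about 2 mm. A picture is of the moment at which its call begins: read the wrist's pose just before it. There is no depth.
- env.hand_in(): hands the job in; it is judged then, once.
The state is a dict: "t": time; "joints": joint angles; "dq": joint speeds; "joint_efforts": joint torques, N m; "tool_pos": TCP position; "eef_rot": TCP orientation; "force": force on the tool from outside, world axes, zero at the start; "wrist_torque": the same for the moment, N m; "opening": opening from 0.0 (shut) to 1.0 (fully open); "finger_force": force on a finger pad.
Only numpy, scipy, OpenCV 4.12 (cv2) and the standard library are available. Lean on these libraries where they do the work, as an engineer would, in place of code of your own. Each camera call takes 0.05 s, during which the arm holds its last target. There are 200 camera calls.

## Working session

There is one attempt and no reset: what is moved stays moved. The work goes in short steps, Python scripts to look and compute and a tool call to move; the robot and the scene stay as the last step left them, time stands still between calls to the robot, and variables do not carry over. Pictures are saved under pics/ and viewed, at most 10 in all, crops included, and the job is handed in when it is done.

Besides the shell and the picture viewer there is one more tool, called after "Emit:" by a JSON object that holds its "op" and its "data", one argument or row to a line. step_arm: Moves the arm, as the interface text tells. Its arguments: {"type":"object","properties":{"moves":{"type":"array"},"newtons":{"type":"number"}},"required":["moves"]}

```bash
mkdir -p pics
python3 - <<'E'
from bench import env
import cv2,json
s=env.read_state();print(s['t'],s['tool_pos'],s['eef_rot'],s['opening'],s['force'])
for n in('scene','top'):
    c=env.capture(n);cv2.imwrite(f'pics/{n}0.png',c['color'][:,:,::-1]);print(n,c['K'],c['position'],c['orientation'],[k for k in c])
E
```

```text
0.0 [ 0.17067641 -0.52231803  0.23009759] [ 9.87564346e-01  1.57211115e-01 -6.90206969e-05 -1.15033340e-03] 1.0016782696244813 [ 0.19169381 -0.47257297 -0.53513633]
scene [[570.21082863   0.         309.58425157]
 [  0.         570.21082863 244.47275945]
 [  0.           0.           1.        ]] [ 1.26364159 -0.319094    0.97156512] [0.24886887 0.16634385 0.51748966 0.80162239] ['color', 'K', 'position', 'orientation']
top [[471.12263688   0.         329.90244538]
 [  0.         471.12263688 241.15787599]
 [  0.           0.           1.        ]] [0.37131058 0.0075135  0.90206091] [-0.02854903  0.02148382  0.71128574 -0.7019943 ] ['color', 'K', 'position', 'orientation']
```

View pics/scene0.png

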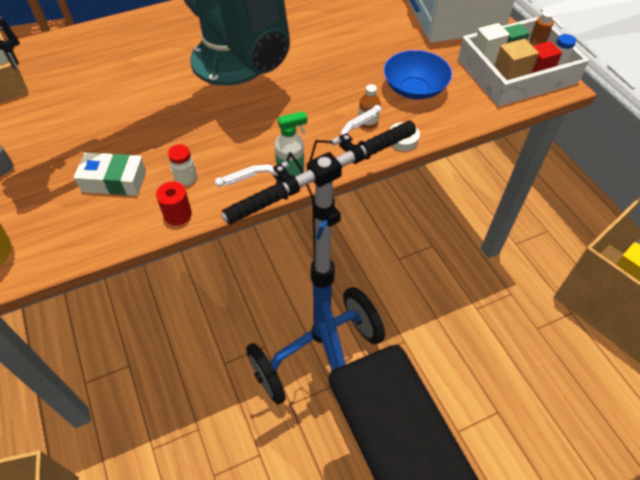

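View pics/top0.png

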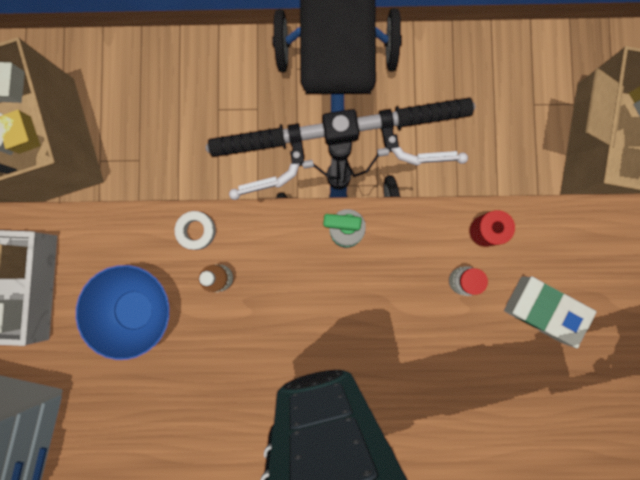

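The top view shows the walker with its bar turned slightly: left end at about (210,147), right end (472,107). The levers' outer tips are at (235,194) and (463,158), and the spray bottle stands at (345,228). The scene view confirms this layout. Next I measure the bar and lever blades at z = 0.17.

```bash
cat > h.py <<'E'
import numpy as np,cv2
from scipy.spatial.transform import Rotation as R
def cast(c,px,z):
    px=np.atleast_2d(px).astype(float);K=c['K']
    d=np.c_[(px[:,0]-K[0,2])/K[0,0],-(px[:,1]-K[1,2])/K[1,1],-np.ones(len(px))]
    d=R.from_quat(c['orientation']).apply(d);p=np.array(c['position'])
    return p+d*((z-p[2])/d[:,2])[:,None]
E
python3 - <<'E'
from h import *
from bench import env
c=env.capture('top');im=c['color'];g=im.max(2).astype(int);sat=g-im.min(2)
def blobs(m,box):
    x0,y0,x1,y1=box;k=np.zeros(m.shape,np.uint8);k[y0:y1,x0:x1]=m[y0:y1,x0:x1]
    n,l,st,ce=cv2.connectedComponentsWithStats(k);i=1+st[1:,4].argmax()
    ys,xs=np.where(l==i);return np.c_[xs,ys]
dark=(g<60);bright=(g>150)&(sat<40)
G={}
for n,b in(('L',(200,120,284,165)),('R',(397,85,480,130))):
    p=blobs(dark,b);r=cv2.minAreaRect(p.astype(np.float32));print('grip',n,len(p),r)
    w=cast(c,p,.17);G[n]=w
    q=w[:,:2];ctr=q.mean(0);u=np.linalg.svd(q-ctr)[2][0] if len(q)<3000 else 0
    t=(q-ctr)@u;print(ctr.round(4),(ctr+u*t.min()).round(4),(ctr+u*t.max()).round(4),np.degrees(np.arctan2(-u[0],u[1])))
a=np.vstack([G['L'],G['R']])[:,:2];u=np.linalg.svd(a-a.mean(0))[2][0];u*=np.sign(u[1])
yaw=np.arctan2(-u[0],u[1]);print('yaw',yaw)
t=a@u;o=a.mean(0);o=o+u*((t.min()+t.max())/2-o@u);nx=np.array([u[1],-u[0]])
print('origin',o,'half',(t.max()-t.min())/2)
for n,b,s in(('L',(225,150,305,205),1),('R',(380,130,475,170),-1)):
    p=blobs(bright,b);w=cast(c,p,.178)[:,:2]-o;x=w@nx;y=w@u
    print('lever',n,len(p),p.min(0),p.max(0),'y',y.min().round(4),y.max().round(4))
    for yy in range(60,200,15):
        m=abs(y-s*yy/1000)<.004
        if m.any():print(yy,x[m].min().round(4),x[m].max().round(4))
sp=blobs((im[...,1]>im[...,0]+40)&(im[...,1]>im[...,2]+40),(310,200,370,250));print('spray head',cast(c,[sp.min(0),sp.max(0)],.17).round(3))
E
```

```text
grip L 1280 ((245.68405151367188, 141.2561492919922), (19.23531150817871, 74.57870483398438), 80.86982727050781)
[0.5827 0.1451] [0.5911 0.0874] [0.574  0.2042] 8.31513692146953
grip R 1300 ((434.5837097167969, 113.06562042236328), (21.088071823120117, 76.22992706298828), 83.0887680053711)
[ 0.6262 -0.154 ] [ 0.6352 -0.2137] [ 0.617  -0.0932] 8.588831652444123
yaw 0.14453446201096226
origin [ 0.60446017 -0.00479247] half 0.2111785969438516
lever L 685 [229 164] [298 199] y 0.0759 0.1889
75 -0.0592 -0.0496
90 -0.0728 -0.0481
105 -0.0799 -0.0617
120 -0.0767 -0.0635
135 -0.0784 -0.0646
150 -0.0797 -0.0665
165 -0.0814 -0.0677
180 -0.089 -0.0727
lever R 664 [393 147] [467 164] y -0.1866 -0.0738
75 -0.0637 -0.0489
90 -0.0724 -0.0522
105 -0.0796 -0.0643
120 -0.0769 -0.0637
135 -0.0781 -0.0653
150 -0.079 -0.0666
165 -0.0807 -0.0675
180 -0.0894 -0.0731
spray head [[ 0.466  0.023  0.17 ]
 [ 0.435 -0.033  0.17 ]]
```

Emit:
{"op": "step_arm", "data": {
  "moves": [
    [0,0,0,-0.8,0],
    [0,0,0,-0.8,0]
  ]
}}

```text
t: 0.4
tool_pos: [0.1707, -0.5223, 0.311]
eef_rot: [0.988, 0.157, -0.0, -0.001]
force: [0.2, 0.5, -0.2]
opening: 0.603
finger_force: 0.0
```

```bash
cat >> h.py <<'E'
O=np.array([.60446,-.00479]);YAW=.1445
def rot(a):return np.array([[np.cos(a),-np.sin(a)],[np.sin(a),np.cos(a)]])
def state(s):
    x=R.from_quat(s['eef_rot']).as_matrix()[:,0];return np.array(s['tool_pos']),np.arctan2(x[1],x[0])
def target(side,th,gap,half=.011):  # side +1 left; tool rotated with lever
    piv=np.array([-.036,side*.075]);a=-side*th
    p=piv+rot(a)@np.array([-.043-half-gap,side*.075])
    return O+rot(YAW)@p,YAW+a
def delta(pos,yaw,tp,tyaw):  # in tool axes (x, y) at present yaw, share units
    d=rot(-yaw)@(tp-pos[:2]);return np.array([d[0],-d[1]])/.05,-(tyaw-yaw)/np.pi
E
python3 - <<'E'
from h import *
from bench import env
p,y=state(env.read_state());print(p,y)
for s in(1,-1):
    t,ty=target(s,0,.04);print(s,t,ty,'xy at bar yaw',delta(p,YAW,t,ty)[0],'yaw',delta(p,y,t,ty)[1])
pos=None
for s in(1,-1):
  prev=target(s,0,0)
  for th in np.arange(.04,.42,.04):
    n=target(s,th,0);print(s,th.round(2),np.r_[delta(prev[0],prev[1],*n)].round(4) if 0 else (delta(prev[0],prev[1],*n)));prev=n
E
```

```text
[ 0.17071129 -0.52230331  0.31103825] 0.3158065481159582
1 [0.45421521 0.12492701] 0.1445 xy at bar yaw [  7.47497798 -11.99321999] yaw 0.054528567833328725
-1 [ 0.49741451 -0.1719464 ] 0.1445 xy at bar yaw [ 7.47497798 -5.99321999] yaw 0.054528567833328725
1 0.04 (array([ 0.06084789, -0.04198864]), np.float64(0.01273239544735163))
1 0.08 (array([ 0.06084789, -0.04198864]), np.float64(0.012732395447351625))
1 0.12 (array([ 0.06084789, -0.04198864]), np.float64(0.012732395447351625))
1 0.16 (array([ 0.06084789, -0.04198864]), np.float64(0.01273239544735163))
1 0.2 (array([ 0.06084789, -0.04198864]), np.float64(0.01273239544735163))
1 0.24 (array([ 0.06084789, -0.04198864]), np.float64(0.01273239544735163))
1 0.28 (array([ 0.06084789, -0.04198864]), np.float64(0.012732395447351613))
1 0.32 (array([ 0.06084789, -0.04198864]), np.float64(0.012732395447351639))
1 0.36 (array([ 0.06084789, -0.04198864]), np.float64(0.012732395447351622))
1 0.4 (array([ 0.06084789, -0.04198864]), np.float64(0.012732395447351613))
-1 0.04 (array([0.06084789, 0.04198864]), np.float64(-0.01273239544735163))
-1 0.08 (array([0.06084789, 0.04198864]), np.float64(-0.012732395447351622))
-1 0.12 (array([0.06084789, 0.04198864]), np.float64(-0.012732395447351622))
-1 0.16 (array([0.06084789, 0.04198864]), np.float64(-0.012732395447351639))
-1 0.2 (array([0.06084789, 0.04198864]), np.float64(-0.012732395447351639))
-1 0.24 (array([0.06084789, 0.04198864]), np.float64(-0.012732395447351622))
-1 0.28 (array([0.06084789, 0.04198864]), np.float64(-0.012732395447351622))
-1 0.32 (array([0.06084789, 0.04198864]), np.float64(-0.012732395447351639))
-1 0.36 (array([0.06084789, 0.04198864]), np.float64(-0.012732395447351602))
-1 0.4 (array([0.06084789, 0.04198864]), np.float64(-0.012732395447351639))
```

Emit:
{"op": "step_arm", "data": {
  "moves": [
    [0,0,0,0,0.0545],
    [0,0.3,-0.75,0,0],
    [0,0.4,-0.75,0,0],
    [0,0.5,-0.75,0,0],
    [0,0.5,-0.75,0,0],
    [0,0.5,-0.75,0,0],
    [0,0.5,-0.75,0,0],
    [0,0.5,-0.75,0,0]
  ]
}}

```text
t: 1.4
tool_pos: [0.2916, -0.2385, 0.311]
eef_rot: [0.997, 0.072, 0.0, -0.0]
force: [0.3, 0.0, 0.3]
opening: -0.001
finger_force: 0.0
```

Emit:
{"op": "step_arm", "data": {
  "moves": [
    [0,0.5,-0.75,0,0],
    [0,0.5,-0.75,0,0],
    [0,0.5,-0.75,0,0],
    [0,0.5,-0.75,0,0],
    [0,0.5,-0.75,0,0],
    [0,0.5,-0.75,0,0],
    [0,0,-0.75,0,0],
    [0,0,0,0,0]
  ]
}}

```text
t: 2.4
tool_pos: [0.4016, 0.0433, 0.311]
eef_rot: [0.997, 0.075, -0.0, -0.0]
force: [0.2, -0.5, -0.3]
opening: 0.001
finger_force: 0.0
```

Run:
```python
from h import *
from bench import env
s=env.read_state();p,y=state(s);print(s['t'],p,y,s['force'],s['opening'],delta(p,y,*target(1,0,.04)),(p[2]-.151)/.05)
c=env.capture('wrist');cv2.imwrite('pics/w1.png',c['color'][:,:,::-1])
```

```text
2.4 [0.40157651 0.0432725  0.31099971] 0.1492036856063686 [ 0.15475147 -0.52167035 -0.28969281] 0.0013610965805109598 (array([ 1.2838373 , -1.45845057]), np.float64(0.0014972296300075258)) 3.19999415127768
```

View pics/w1.png

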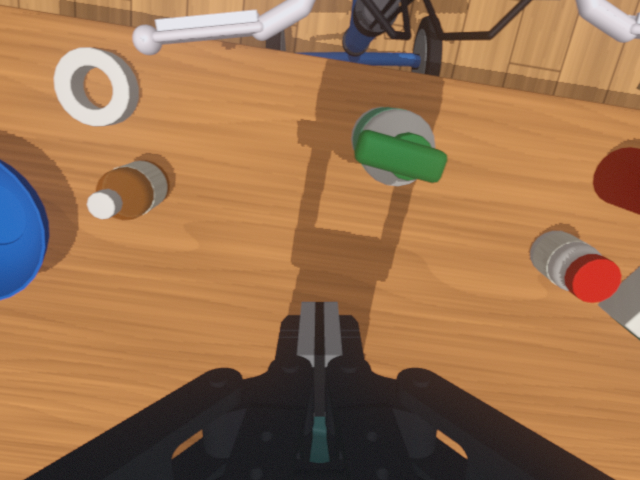

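The wrist view shows the left blade from about (157,22) to (257,18) with its ball tip at (147,40). The spray bottle is at (400,150), well to the right of where I'm heading. Moving to the standoff.

Emit:
{"op": "step_arm", "data": {
  "moves": [
    [0,0.6,-0.73,0,0.0015],
    [0,0.68,-0.73,0,0],
    [0,0,0,0.8,0],
    [0,0,0,0,0]
  ]
}}

```text
t: 2.95
tool_pos: [0.4533, 0.1216, 0.2671]
eef_rot: [0.998, 0.069, -0.005, 0.001]
force: [-0.6, -0.3, 0.3]
opening: -0.001
finger_force: 0.0
```

Run:
```python
from h import *
from bench import env
s=env.read_state();p,y=state(s);print(s['t'],p,y,delta(p,y,*target(1,0,.025)),(p[2]-.151)/.05)
c=env.capture('wrist');cv2.imwrite('pics/w2.png',c['color'][:,:,::-1])
M=np.eye(4);M[:3,:3]=R.from_quat(s['eef_rot']).as_matrix();M[:3,3]=p
T=M@c['tool_from_camera'];c['position']=T[:3,3];c['orientation']=R.from_matrix(T[:3,:3]).as_quat();print(T[:3,3])
import pickle;pickle.dump(c,open('w2.pkl','wb'))
g=c['color'].max(2).astype(int);m=((g>150)&(g-c['color'].min(2)<40)).astype(np.uint8);
ys,xs=np.where(m);w=(cast(c,np.c_[xs,ys],.178)[:,:2]-O)@rot(YAW)
for yy in range(60,200,10):
    k=(abs(w[:,1]-yy/1000)<.002)&(w[:,0]>-.12)&(w[:,0]<-.03)
    if k.any():print(yy,w[k,0].min().round(4),w[k,0].max().round(4))
```

```text
2.95 [0.45334161 0.12158889 0.26710073] 0.13886308732762456 (array([ 0.32654005, -0.06539239]), np.float64(-0.0017942850311717896)) 2.3220145460877264
[0.53612398 0.13427768 0.407651  ]
60 -0.1192 -0.049
70 -0.0495 -0.0347
80 -0.0519 -0.0314
90 -0.0654 -0.0431
100 -0.0705 -0.0568
110 -0.0757 -0.0617
120 -0.0746 -0.0622
130 -0.0756 -0.0631
140 -0.0766 -0.0641
150 -0.0776 -0.0651
160 -0.0786 -0.066
170 -0.0796 -0.067
180 -0.0855 -0.0701
190 -0.0838 -0.0721
```

View pics/w2.png

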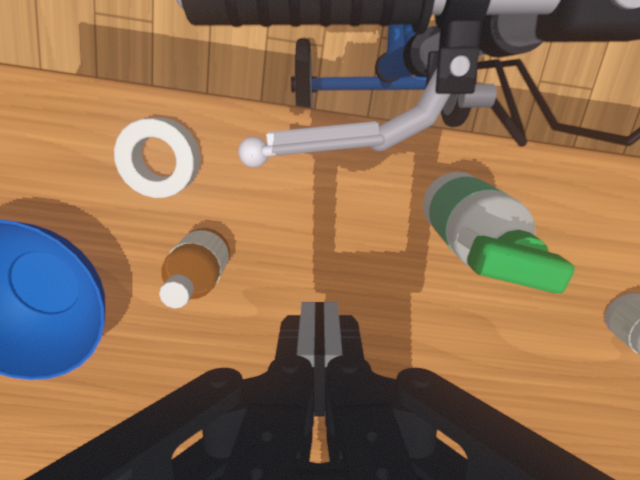

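The wrist view shows the blade from about (272,143) to (382,135), so the pad is at about (314,145), which agrees with the top view. The blade slopes 0.1 rad, so I'll align the finger face with it.

```bash
cat >> h.py <<'E'
def target(side,th,gap,half=.011):
    piv=np.array([-.036,side*.075]);a=-side*th;b=a+side*.1
    p=piv+rot(a)@np.array([-.043,side*.075])-rot(b)@np.array([half+gap,0])
    return O+rot(YAW)@p,YAW+b
E
python3 - <<'E'
from h import *
from bench import env
s=env.read_state();p,y=state(s)
print(delta(p,y,*target(1,0,.02)),(p[2]-.151)/.05)
a=target(1,0,.02)
for th in (0,.08):
  n=target(1,th,0);print(delta(*a,*n));a=n
E
```

```text
(array([ 0.41091103, -0.00698701]), np.float64(-0.033791938399122055)) 2.377271350198912
(array([4.00000000e-01, 6.04666771e-17]), -0.0)
(array([ 0.12909587, -0.06894922]), 0.02546479089470326)
```

Emit:
{"op": "step_arm", "data": {
  "moves": [
    [0,0,0,0.8,-0.034],
    [0,0,0,0.8,0],
    [0,0,0,0.8,0],
    [0,0.2,0,0,0],
    [0,0.2,0,0,0],
    [0,0,0,0,0],
    [0,0,0,0,0]
  ]
}}

```text
t: 3.88
tool_pos: [0.4755, 0.1277, 0.1532]
eef_rot: [0.992, 0.123, 0.002, 0.0]
force: [0.2, 0.6, 0.9]
opening: 0.004
finger_force: 0.0
```

Run:
```python
from h import *
from bench import env
s=env.read_state();p,y=state(s)
print(s['t'],p,y,s['force'],delta(p,y,*target(1,0,0)))
```

```text
3.875 [0.47552945 0.12769685 0.15318151] 0.24664505883185722 [0.20298672 0.56015239 0.85887601] (array([0.36777448, 0.05317702]), np.float64(0.000682793432626009))
```

Emit:
{"op": "step_arm", "data": {
  "moves": [
    [0,0.2,0.05,0,0],
    [0,0.1,0,0,0],
    [0,0,0,0,0],
    [0,0,0,0,0]
  ]
}}

```text
t: 4.38
tool_pos: [0.4893, 0.1288, 0.1511]
eef_rot: [0.992, 0.123, -0.0, 0.0]
force: [-0.3, 0.1, -0.3]
opening: 0.002
finger_force: 0.0
```

Emit:
{"op": "step_arm", "data": {
  "moves": [
    [0,0.04,0,0,0],
    [0,0.04,0,0,0],
    [0,0,0,0,0],
    [0,0,0,0,0]
  ]
}}

```text
t: 4.88
tool_pos: [0.4933, 0.1298, 0.1513]
eef_rot: [0.992, 0.123, -0.0, 0.0]
force: [0.5, 0.9, 0.4]
opening: 0.004
finger_force: 0.0
```

Emit:
{"op": "step_arm", "data": {
  "moves": [
    [0,0.04,0,0,0],
    [0,0.04,0,0,0],
    [0,0,0,0,0],
    [0,0,0,0,0]
  ]
}}

```text
t: 5.38
tool_pos: [0.4963, 0.1316, 0.1511]
eef_rot: [0.992, 0.123, -0.001, -0.001]
force: [-4.2, 2.0, 2.1]
opening: 0.002
finger_force: 2.0
```

Emit:
{"op": "step_arm", "data": {
  "moves": [
    [0,0.065,-0.035,0,0.0127],
    [0,0.065,-0.035,0,0.0127],
    [0,0.065,-0.035,0,0.0127],
    [0,0.065,-0.035,0,0.0127],
    [0,0,0,0,0],
    [0,0,0,0,0]
  ]
}}

```text
t: 6.12
tool_pos: [0.5075, 0.1405, 0.1511]
eef_rot: [0.999, 0.044, -0.001, -0.0]
force: [-5.0, 1.2, 3.2]
opening: -0.0
finger_force: 2.7
```

```bash
cat > q.py <<'E'
import sys
from h import *
from bench import env
from scipy.optimize import minimize_scalar
s=env.read_state();p,y=state(s);sd=int(sys.argv[1])
f=lambda th:np.linalg.norm(target(sd,th,0)[0]-p[:2])
r=minimize_scalar(f,bounds=(-.2,.6),method='bounded')
print(s['t'],p.round(4),round(y,3),s['force'],'th',r.x,'by yaw',(YAW+sd*.1-y)*sd,'residual',delta(p,y,*target(sd,r.x,0)))
E
python3 q.py 1
```

```text
6.125 [0.5075 0.1405 0.1511] 0.088 [-4.95600781  1.19538421  3.16102082] th 0.19011589938963527 by yaw 0.15690447362116666 residual (array([-0.00055385, -0.0010217 ]), np.float64(0.010571525156362657))
```

Emit:
{"op": "step_arm", "data": {
  "moves": [
    [0,0.065,-0.035,0,0.0127],
    [0,0.065,-0.035,0,0.0127],
    [0,0.065,-0.035,0,0.0127],
    [0,0.03,-0.017,0,0.006],
    [0,0,0,0,0],
    [0,0,0,0,0]
  ]
}}

```text
t: 6.88
tool_pos: [0.5182, 0.1467, 0.1511]
eef_rot: [1.0, -0.026, -0.002, 0.0]
force: [-6.4, 0.0, 1.9]
opening: 0.0
finger_force: 3.2
```

```bash
python3 q.py 1
```

```text
6.875 [0.5182 0.1467 0.1511] -0.051 [-6.3902899   0.01645234  1.90919779] th 0.32501664079008025 by yaw 0.2956329877809024 residual (array([0.00048686, 0.00089107]), np.float64(0.009353107245015395))
```

Emit:
{"op": "step_arm", "data": {
  "moves": [
    [0,0.05,-0.025,0,0.01],
    [0,0.03,-0.01,0,0.004],
    [0,0,0,0,0],
    [0,0,0,0,0]
  ]
}}

```text
t: 7.38
tool_pos: [0.5221, 0.1484, 0.1511]
eef_rot: [0.999, -0.047, -0.002, 0.0]
force: [-7.5, 0.9, 3.2]
opening: -0.002
finger_force: 3.6
```

Emit:
{"op": "step_arm", "data": {
  "moves": [
    [0,0.02,0,0,0],
    [0,0,0,0,0],
    [0,0,0,0,0]
  ]
}}

```text
t: 7.75
tool_pos: [0.5228, 0.1486, 0.1511]
eef_rot: [0.999, -0.047, -0.002, -0.0]
force: [-7.5, 2.1, 3.2]
opening: 0.0
finger_force: 3.9
```

```bash
python3 q.py 1
```

```text
7.75 [0.5228 0.1486 0.1511] -0.095 [-7.53407643  2.10274163  3.19103657] th 0.3798454884082942 by yaw 0.3392395475239859 residual (array([-0.00055865, -0.00104331]), np.float64(0.012925272421269904))
```

Emit:
{"op": "step_arm", "data": {
  "moves": [
    [0,0.03,0,0,0],
    [0,0,0,0,0],
    [0,0,0,0,0]
  ]
}}

```text
t: 8.12
tool_pos: [0.5235, 0.1488, 0.1511]
eef_rot: [0.999, -0.047, -0.003, -0.001]
force: [-10.3, 2.3, 4.6]
opening: 0.002
finger_force: 5.1
```

Emit:
{"op": "step_arm", "data": {
  "moves": [
    [0,0.02,0,0,0],
    [0,0,0,0,0],
    [0,0,0,0,0]
  ]
}}

```text
t: 8.5
tool_pos: [0.5236, 0.1488, 0.1511]
eef_rot: [0.999, -0.047, -0.004, -0.001]
force: [-12.4, 2.4, 5.8]
opening: 0.002
finger_force: 6.3
```

The TCP has stopped advancing while the force keeps rising, so the lever is at its stop. Holding it there.

Emit:
{"op": "step_arm", "data": {
  "moves": [
    [0,0.02,0,0,0],
    [0,0,0,0,0],
    [0,0,0,0,0],
    [0,0,0,0,0],
    [0,0,0,0,0],
    [0,0,0,0,0],
    [0,0,0,0,0],
    [0,0,0,0,0]
  ]
}}

```text
t: 9.5
tool_pos: [0.5238, 0.1489, 0.1511]
eef_rot: [0.999, -0.047, -0.005, -0.001]
force: [-13.8, 1.6, 6.5]
opening: 0.003
finger_force: 7.6
```

Emit:
{"op": "step_arm", "data": {
  "moves": [
    [0,0,0,0,0],
    [0,0,0,0,0],
    [0,0,0,0,0],
    [0,0,0,0,0],
    [0,0,0,0,0],
    [0,0,0,0,0]
  ]
}}

```text
t: 10.25
tool_pos: [0.5237, 0.1489, 0.1511]
eef_rot: [0.999, -0.047, -0.005, -0.0]
force: [-15.0, 2.8, 7.3]
opening: 0.002
finger_force: 7.6
```

```bash
python3 q.py 1
python3 - <<'E'
from bench import env
import cv2
c=env.capture('top');cv2.imwrite('pics/t1.png',cv2.resize(c['color'][80:260,190:490,::-1],None,fx=2,fy=2))
E
```

```text
10.25 [0.5237 0.1489 0.1511] -0.094 [-14.98702343   2.80951205   7.30728881] th 0.39017153479592975 by yaw 0.33854039720180135 residual (array([-0.00162448, -0.00312699]), np.float64(0.016434701531126646))
```

View pics/t1.png

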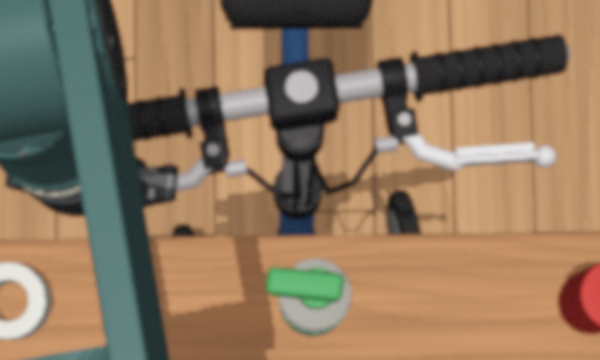

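The crop shows the left lever pressed in, with the arm above it. The bar line is unchanged and the spray bottle hasn't moved. Now I ease back along the arc and clear away.

Emit:
{"op": "step_arm", "data": {
  "moves": [
    [0,-0.09,0,0,0],
    [0,-0.08,0.035,0,-0.014],
    [0,-0.095,0.052,0,-0.019],
    [0,-0.13,0.07,0,-0.0254],
    [0,-0.13,0.07,0,-0.0254],
    [0,-0.13,0.07,0,-0.0254],
    [0,-0.16,0,0,0],
    [0,-0.3,0,0,0]
  ]
}}

```text
t: 11.3
tool_pos: [0.474, 0.1265, 0.1513]
eef_rot: [0.992, 0.123, 0.0, 0.0]
force: [0.0, -0.7, -0.7]
opening: 0.001
finger_force: 0.0
```

Emit:
{"op": "step_arm", "data": {
  "moves": [
    [0,-0.5,0,0,0],
    [0,0,0,-0.8,0],
    [0,0,0,-0.8,0],
    [0,0,0,-0.8,0],
    [0,0,0,0,0],
    [0,0,0,0,0]
  ]
}}

```text
t: 12.05
tool_pos: [0.4493, 0.1204, 0.2706]
eef_rot: [0.992, 0.123, -0.0, 0.0]
force: [0.6, 0.2, -1.1]
opening: -0.002
finger_force: 0.0
```

Run:
```python
from h import *
from bench import env
s=env.read_state();p,y=state(s);t=target(-1,0,.045)
print(s['t'],p,y,s['force'],delta(p,y,*t))
c=env.capture('wrist');cv2.imwrite('pics/w3.png',c['color'][:,:,::-1])
M=np.eye(4);M[:3,:3]=R.from_quat(s['eef_rot']).as_matrix();M[:3,3]=p
T=M@c['tool_from_camera'];c['position']=T[:3,3];c['orientation']=R.from_matrix(T[:3,:3]).as_quat()
g=c['color'].max(2).astype(int);m=((g>150)&(g-c['color'].min(2)<40))
ys,xs=np.where(m);w=(cast(c,np.c_[xs,ys],.178)[:,:2]-O)@rot(YAW)
for yy in range(110,190,20):
    k=(abs(w[:,1]-yy/1000)<.002)&(w[:,0]>-.12)&(w[:,0]<-.03)
    if k.any():print(yy,w[k,0].min().round(4),w[k,0].max().round(4))
```

```text
12.05 [0.44930052 0.12039079 0.27064953] 0.24732241788167175 [ 0.64787693  0.18678963 -1.08662667] (array([-0.58076448,  5.78349721]), np.float64(0.06456038075143618))
110 -0.0759 -0.0623
130 -0.0759 -0.0639
150 -0.078 -0.066
170 -0.08 -0.068
```

Emit:
{"op": "step_arm", "data": {
  "moves": [
    [0,0,0,0,0.032],
    [0,0,0,0,0.0325],
    [0,0,0.8,0,0],
    [0,0,0.85,0,0],
    [0,0,0.85,0,0],
    [0,0.1,0.85,0,0],
    [0,0.2,0.85,0,0],
    [0,0.3,0.85,0,0]
  ]
}}

```text
t: 13.1
tool_pos: [0.4905, -0.1315, 0.2694]
eef_rot: [1.0, 0.022, -0.001, -0.001]
force: [-0.2, 0.5, 0.5]
opening: 0.001
finger_force: 0.0
```

Emit:
{"op": "step_arm", "data": {
  "moves": [
    [0,0,0.73,0,0],
    [0,0,0,0,0],
    [0,0,0,0,0]
  ]
}}

```text
t: 13.48
tool_pos: [0.4922, -0.1663, 0.2699]
eef_rot: [1.0, 0.022, -0.001, -0.001]
force: [-0.5, -0.7, -0.4]
opening: -0.002
finger_force: 0.0
```

Run:
```python
from h import *
from bench import env
s=env.read_state();p,y=state(s);t=target(-1,0,.02)
print(s['t'],p,y,s['force'],delta(p,y,*t),(p[2]-.151)/.05)
c=env.capture('wrist');cv2.imwrite('pics/w4.png',c['color'][:,:,::-1])
M=np.eye(4);M[:3,:3]=R.from_quat(s['eef_rot']).as_matrix();M[:3,3]=p
T=M@c['tool_from_camera'];c['position']=T[:3,3];c['orientation']=R.from_matrix(T[:3,:3]).as_quat()
g=c['color'].max(2).astype(int);m=((g>150)&(g-c['color'].min(2)<40))
ys,xs=np.where(m);w=(cast(c,np.c_[xs,ys],.178)[:,:2]-O)@rot(YAW)
for yy in range(90,200,10):
    k=(abs(w[:,1]+yy/1000)<.002)&(w[:,0]>-.12)&(w[:,0]<-.03)
    if k.any():print(yy,w[k,0].min().round(4),w[k,0].max().round(4))
```

```text
13.475 [ 0.49224856 -0.16630614  0.26989272] 0.044856437888725495 [-0.48280499 -0.70200026 -0.42883482] (array([0.49309715, 0.01563546]), np.float64(0.00011345770379180804)) 2.377854393403677
90 -0.0697 -0.0506
100 -0.075 -0.0588
110 -0.0779 -0.0627
120 -0.0758 -0.0634
130 -0.0769 -0.0639
140 -0.0778 -0.0648
150 -0.0783 -0.0658
160 -0.0793 -0.067
170 -0.083 -0.0683
180 -0.0849 -0.0704
```

View pics/w4.png

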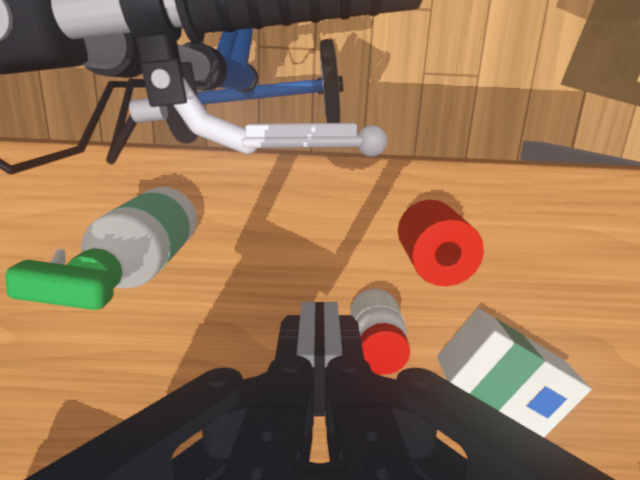

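The right blade spans (247,138) to (358,130), so the pad is at about (316,135), in line with the fingers at column 320. The bottles below stay lower than the fingertips. Descending and approaching.

Emit:
{"op": "step_arm", "data": {
  "moves": [
    [0,0,0,0.8,0],
    [0,0,0,0.8,0],
    [0,0,0,0.8,0],
    [0,0.3,0.015,0,0],
    [0,0.3,0,0,0],
    [0,0.1,0,0,0],
    [0,0,0,0,0],
    [0,0,0,0,0]
  ]
}}

```text
t: 14.52
tool_pos: [0.5281, -0.1663, 0.1522]
eef_rot: [1.0, 0.022, 0.001, 0.0]
force: [-0.2, 0.2, 0.7]
opening: 0.001
finger_force: 0.0
```

```bash
python3 q.py -1; python3 -c "
from h import *
from bench import env
p,y=state(env.read_state());print(delta(p,y,*target(-1,0,0)))"
```

```text
14.525 [ 0.5281 -0.1663  0.1522] 0.045 [-0.18958754  0.177364    0.73072328] th -0.0743981413908021 by yaw 0.000498425302154451 residual (array([ 0.0620853 , -0.08969798]), np.float64(0.023840317619591694))
(array([ 0.17680634, -0.01644894]), np.float64(0.00015865370119990478))
```

Emit:
{"op": "step_arm", "data": {
  "moves": [
    [0,0.1,-0.016,0,0],
    [0,0.06,0,0,0],
    [0,0.04,0,0,0],
    [0,0,0,0,0],
    [0,0,0,0,0]
  ]
}}

```text
t: 15.15
tool_pos: [0.5374, -0.1652, 0.1513]
eef_rot: [1.0, 0.022, -0.0, 0.0]
force: [-2.8, -0.7, 0.9]
opening: -0.0
finger_force: 1.3
```

Emit:
{"op": "step_arm", "data": {
  "moves": [
    [0,0.065,0.035,0,-0.0127],
    [0,0.065,0.035,0,-0.0127],
    [0,0.065,0.035,0,-0.0127],
    [0,0,0,0,0],
    [0,0,0,0,0]
  ]
}}

```text
t: 15.78
tool_pos: [0.5475, -0.1695, 0.1513]
eef_rot: [0.997, 0.082, -0.0, 0.0]
force: [-4.0, -2.9, 1.8]
opening: 0.0
finger_force: 2.0
```

```bash
python3 q.py -1
```

```text
15.775 [ 0.5475 -0.1695  0.1513] 0.164 [-3.97666217 -2.88429621  1.84068628] th 0.12532436354478577 by yaw 0.1193805048768598 residual (array([-0.00316193,  0.00545914]), np.float64(-0.0018919889760800504))
```

Contact is good; theta is about 0.125. Going on to about 0.27, then in small steps.

Emit:
{"op": "step_arm", "data": {
  "moves": [
    [0,0.065,0.035,0,-0.0127],
    [0,0.065,0.035,0,-0.0127],
    [0,0.065,0.035,0,-0.0127],
    [0,0.03,0.018,0,-0.006],
    [0,0,0,0,0],
    [0,0,0,0,0]
  ]
}}

```text
t: 16.52
tool_pos: [0.5595, -0.173, 0.1513]
eef_rot: [0.989, 0.151, -0.001, 0.0]
force: [-5.0, -2.0, 2.3]
opening: -0.0
finger_force: 2.5
```

Emit:
{"op": "step_arm", "data": {
  "moves": [
    [0,0.04,0.015,0,-0.006],
    [0,0.02,0,0,0],
    [0,0,0,0,0],
    [0,0,0,0,0]
  ]
}}

```text
t: 17.02
tool_pos: [0.5623, -0.1734, 0.1513]
eef_rot: [0.987, 0.16, -0.001, 0.001]
force: [-5.3, -1.9, 1.8]
opening: 0.001
finger_force: 3.0
```

```bash
python3 q.py -1
```

```text
17.025 [ 0.5623 -0.1734  0.1513] 0.321 [-5.31488116 -1.90436844  1.76379863] th 0.2946331685087336 by yaw 0.27641139575019225 residual (array([-0.00579362,  0.01030148]), np.float64(-0.0058001704128382))
```

Emit:
{"op": "step_arm", "data": {
  "moves": [
    [0,0.03,0,0,0],
    [0,0.02,0,0,0],
    [0,0,0,0,0],
    [0,0,0,0,0]
  ]
}}

```text
t: 17.52
tool_pos: [0.5645, -0.1736, 0.1513]
eef_rot: [0.987, 0.159, -0.001, 0.001]
force: [-5.0, -5.6, 2.2]
opening: -0.002
finger_force: 3.6
```

Emit:
{"op": "step_arm", "data": {
  "moves": [
    [0,0.03,0,0,0],
    [0,0,0,0,0],
    [0,0,0,0,0]
  ]
}}

```text
t: 17.9
tool_pos: [0.5648, -0.1736, 0.1513]
eef_rot: [0.987, 0.159, -0.003, 0.002]
force: [-8.5, -6.9, 4.0]
opening: -0.005
finger_force: 5.3
```

Emit:
{"op": "step_arm", "data": {
  "moves": [
    [0,0.02,0,0,0],
    [0,0,0,0,0],
    [0,0,0,0,0]
  ]
}}

```text
t: 18.27
tool_pos: [0.5649, -0.1736, 0.1513]
eef_rot: [0.987, 0.159, -0.004, 0.002]
force: [-11.0, -6.5, 4.0]
opening: 0.001
finger_force: 6.5
```

Firm at the stop; pressing a touch more and holding.

Emit:
{"op": "step_arm", "data": {
  "moves": [
    [0,0.02,0,0,0],
    [0,0,0,0,0],
    [0,0,0,0,0],
    [0,0,0,0,0],
    [0,0,0,0,0],
    [0,0,0,0,0],
    [0,0,0,0,0],
    [0,0,0,0,0]
  ]
}}

```text
t: 19.27
tool_pos: [0.5651, -0.1736, 0.1513]
eef_rot: [0.987, 0.159, -0.005, 0.002]
force: [-13.5, -7.8, 4.7]
opening: 0.001
finger_force: 7.7
```

Emit:
{"op": "step_arm", "data": {
  "moves": [
    [0,0,0,0,0],
    [0,0,0,0,0],
    [0,0,0,0,0],
    [0,0,0,0,0],
    [0,0,0,0,0],
    [0,0,0,0,0]
  ]
}}

```text
t: 20.02
tool_pos: [0.565, -0.1736, 0.1513]
eef_rot: [0.987, 0.159, -0.005, 0.002]
force: [-14.8, -7.7, 5.8]
opening: 0.0
finger_force: 7.7
```

Emit:
{"op": "step_arm", "data": {
  "moves": [
    [0,-0.12,0,0,0],
    [0,-0.06,-0.015,0,0.006],
    [0,-0.095,-0.053,0,0.0187],
    [0,-0.13,-0.07,0,0.0254],
    [0,-0.13,-0.07,0,0.0254],
    [0,-0.07,-0.035,0,0.0127],
    [0,-0.2,0,0,0],
    [0,-0.4,0,0,0]
  ]
}}

```text
t: 21.02
tool_pos: [0.5074, -0.1673, 0.1512]
eef_rot: [1.0, 0.023, 0.001, -0.0]
force: [0.3, 0.3, -0.8]
opening: -0.001
finger_force: 0.0
```

Emit:
{"op": "step_arm", "data": {
  "moves": [
    [0,-0.4,0,0,0],
    [0,0,0,-0.8,0],
    [0,0,0,-0.8,0],
    [0,0,0,-0.8,0],
    [0,-0.8,0,0,0],
    [0,-0.8,0,0,0],
    [0,0,0,0,0],
    [0,0,0,0,0]
  ]
}}

```text
t: 22.02
tool_pos: [0.4077, -0.172, 0.2715]
eef_rot: [1.0, 0.023, 0.001, 0.0]
force: [0.7, 0.3, 0.5]
opening: -0.0
finger_force: 0.0
```

Run:
```python
from bench import env
import cv2
s=env.read_state();print(s['t'],s['tool_pos'],s['force'])
c=env.capture('top');cv2.imwrite('pics/t2.png',c['color'][:,:,::-1])
```

```text
22.025 [ 0.40770846 -0.17199183  0.271463  ] [0.68739619 0.29309207 0.46186034]
```

View pics/t2.png

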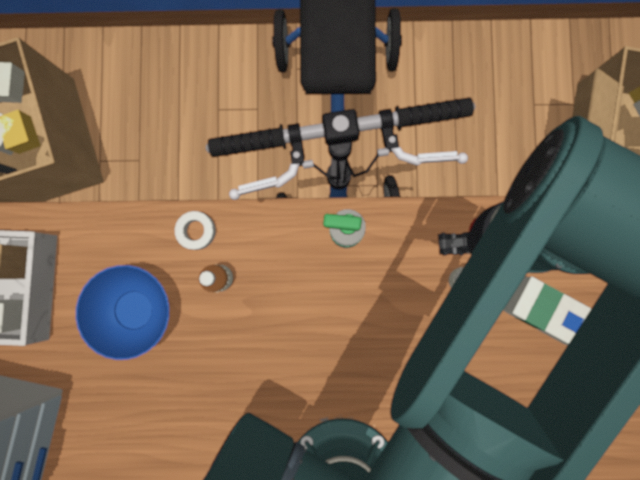

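The picture shows both levers back at rest, with tips at (235,194) and (463,158) as before. The bar is unturned, the hand is clear, and the objects in view are where they started.

```bash
python3 -c "
from bench import env
print(env.hand_in())"
```

```text
the job is handed in; nothing more can be done
None
```

Both brakes checked, left then right: each lever was pressed to its firm stop at about 15 N, held well over a second and sprang back fully; the handlebar didn't turn, nothing seen in the last picture had moved (the arm hid the pill jar and bandage roll), the hand ended clear, and I handed in at about 22 s.

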